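Clamp a blank and feed the key cutter four clicks

ROBOT

A 6-joint arm with a two-finger parallel gripper is mounted at the origin on the work surface. World frame = base frame: x ahead of the robot, y to its left, z up, the work surface at z = 0. Lengths are in m, angles in rad, forces in N, time in s.
With the tool pointing down it reaches from about 0.375 to 0.825 m from the base axis. Payload 5.5 kg.
Tool frame: the origin (TCP) lies between the finger pads; the fingertips stand 17 mm ahead of it and the grasp point (between the pads) lies 2 mm behind it; z points along the fingers, y is the line along which they close (so a half turn about z gives the same grasp; the last joint's range is limited). The gripper opens to 85 mm and grips with 20 to 120 N. Pads are 22 mm wide; open, the fingers measure 114 mm over their backs; the gripper's body (76 mm by 85 mm) begins 54 mm behind the grasp point. The pads swing forward as they close: fully open they stand 13 mm farther back than shut.
Start: joints at [-1.105, 0.314, -0.047, 1.21, 0, 1.571], TCP at [0.269, -0.536, 0.248] pointing down, gripper open.
Joint ranges: [-2.67, 2.67], [-0.69, 1.73], [-1.03, 1.25], [-2.08, 2.16], [-1.42, 1.45], [-3.14, 3.14]. Speed limits (rad/s): [2.39, 2.39, 3.01, 3.14, 3.14, 3.14].

INTERFACE

Orientations are given as a unit quaternion [w, x, y, z].
In Python, from rig import robot gives the robot as it stands.
- The arm moves only by the tool drive_tool, never from a script. Its argument "increments" is a list of rows, each a list of 3 entries, a list of its own where there are three numbers: the turn, a rotation vector about the tool's x, y, z each as a share of 180 degrees, from -1 to 1, then the shift along the tool's x, y, z each as a share of 40 cm, from -1 to 1, then the closure, from -1 (fully open) to 1 (shut), so that 0 is half open. In form: [[[rx, ry, rz], [tx, ty, tz], jaw], ...]. A call has 1 to 20 rows; each row is the pose to reach, as a shift and turn from the pose commanded when the call began, along the tool's axes at that moment, turning the shorter way round; what a row does not reach only later rows make up. A row lasts 1/8 s, in which the tool goes at most 62.5 mm and 10.7 degrees, less where a joint would pass 70% of its speed; a pose out of reach is approached as far as the arm can. A call with a number of a shift or a turn outside -1 to 1 is refused whole. A call with a gripper value outside its range is refused whole. The fingers move at their own pace and stop on an object; the grip force is fixed at half the most. Time passes only in rows, so rows that repeat a pose let the fingers close. It gives the time, the measured TCP pose, the force, the opening and the grip force at its end, in the units of the state.
- robot.state(): the state, without advancing time (a new reading comes with each control period).
- robot.camera(name): name is "side" or "top" or "wrist"; returns a dict with "color" (400x640x3 uint8, red, green, blue), "z_map" (400x640 float32, m along the optical axis (not along the pixel's ray), 0 where there is no reading), "K" (3x3 intrinsics, pixels), "rvec" (rotation vector, rad) and "tvec" (3), from world to camera coordinates, as OpenCV has them; the wrist camera has in their place "mount" (4x4, takes a point from camera to tool coordinates, whose origin is the TCP and whose axes are the flange's). Camera axes: x right, y down, z forward; pixel columns grow to the right and rows downward; lengths in m; the calibration is good to about 2 mm. A picture is of the moment at which its call begins: read the wrist's pose just before it.
- robot.hand_in(): hands the job in; it is judged then, once.
The state is a dict: "time": time; "joints": joint angles; "joint_vel": joint speeds; "joint_efforts": joint torques, N m; "tool_pos": TCP position; "ee_rot": TCP orientation; "contact_force": force on the tool from outside, world axes, zero at the start; "ft_torque": the same for the moment, N m; "width": opening from 0.0 (shut) to 1.0 (fully open); "grasp_force": force on a finger pad.
Only numpy, scipy, OpenCV 4.12 (cv2) and the standard library are available. Lean on these libraries where they do the work, as an engineer would, in place of code of your own. Each camera call takes 0.05 s, during which the arm holds its last target. There are 200 camera calls.

TASK

Set up the key-cutting machine on the shop counter: wind its red wing key clockwise, in as many partial turns as it needs, until it is tight against its stop. Then swing the feed lever (black knob) clockwise exactly four clicks, never on to a fifth, and finish while still holding it there with the fingers, for it springs back if let go. Leave the other things on the counter where they are.

Things in the scene. Friction and masses are not known exactly. Their poses are not given: they have to be found in the camera images.
- wing_key (a joint): angle (rad) of the red wing key on the clamp of the blue key-cutting machine: 0 slack, grows as it is wound clockwise seen from above, 2.4 tight against its stop; starts at 0 to 0.4. Winding takes about 0.11 to 0.15 N m against a light spring; a drag keeps it where it is left, so it can be let go and gripped afresh
- wing_grip (a point): centre of the red wing of the wing key, on its upright turning axis, 115 mm above the counter. The wing is an upright plate 44 mm long, 9 thick, 32 tall (16 above and 16 below this point). x axis: level, along the wing's length, turning with it; z up. The clamp block under it (50 mm square) ends 31 mm below this point; a motor hood as high as this point stands 80 mm away
- feed_lever (a joint): angle (rad) of the feed lever: 0 at rest, as it starts; grows clockwise seen from above, to 1.12. A roller pawl clicks over teeth (crests at 0.08, 0.24, 0.40, 0.56, fifth 0.72) into notches (0.16, 0.32, 0.48, 0.64, fifth 0.80). The push needed at the knob jumps to about 11 to 13 N just past a notch and falls steadily to 2 to 5 N on entering the next. Let go, it springs back to 0
- lever_knob (a point): centre of the black upright round knob on the end of the feed lever, 22 mm in diameter and 42 tall; the point is half-way up, 103 mm above the counter; z up. The top of the steel lever arm lies 28 mm below the point, with a neck 18 mm in diameter between. It goes round the lever's hinge at a radius of 120 mm
- lever_hinge (a point): point on the upright hinge axis of the feed lever, 70 mm above the counter, on the machine's deck; x and y axes along the machine's sides, z up. Nothing else in the knob's path rises above the lever arm
- padlock: bystander: brass padlock, 46 x 42 x 22 mm, lying beside the machine; origin under the centre of its body
- tape_measure: bystander: yellow tape measure, 70 x 35 x 62 mm, standing beside the machine; origin under its centre
- screwdriver: bystander: screwdriver with orange handle, 190 mm long, lying on the counter
- paint_tin: bystander: white-labelled paint tin, 84 mm across, 100 mm tall; origin under its centre
- wrench: bystander: steel wrench, 170 mm long, lying on the counter
- screw_box: bystander: cardboard box of screws, 75 x 100 x 45 mm; origin under its centre
- oil_bottle: bystander: grey oil bottle with blue label and red cap, 52 mm across, 120 mm tall; origin under its centre

How it is judged:
By the outcome, as a careful person would: the job done as asked, in the order asked, and still so for the second after the job is handed in, while the arm keeps its last pose, push and grip.
It also fails if it takes over 67 s, if anything falls off the work surface, if the arm or the gripper's body presses on something with over 40 N, if the wrist force passes 120 N, or if a joint passes its speed limit or range.

## Working session

There is one attempt and no reset: what is moved stays moved. The work goes in short steps, Python scripts to look and compute and a tool call to move; the robot and the scene stay as the last step left them, time stands still between calls to the robot, and variables do not carry over. Pictures are saved under pics/ and viewed, at most 10 in all, crops included, and the job is handed in when it is done.

Besides the shell and the picture viewer there is one more tool, called after "Emit:" as name(argument=value, ...) on one line, values as JSON. drive_tool: Moves the arm, as the interface text tells. Shift numbers are shares of 40 cm and turn numbers shares of 180 degrees, none past 1 either way. Its arguments: {"type":"object","properties":{"increments":{"type":"array","items":{"type":"array"}}},"required":["increments"]}

```bash
ls; mkdir -p pics; python3 - <<'E'
from rig import robot
import cv2,numpy as np
print(robot.state())
for n in ("top","side"):
    c=robot.camera(n); np.savez(n+".npz",**c)
    cv2.imwrite(f"pics/{n}0.png",c["color"][:,:,::-1]); print(n,c["K"],c["rvec"],c["tvec"])
E
```

```text
pics
{'time': 0.0, 'joints': array([-1.10497830e+00,  3.14254241e-01, -4.81035812e-02,  1.21019920e+00,
       -1.20128463e-05,  1.57075812e+00]), 'joint_vel': array([ 0.00072349,  0.00059076,  0.00045917, -0.0008091 ,  0.00062692,
        0.00154689]), 'joint_efforts': array([ 9.97827374e-04, -5.39594042e+01,  3.39748728e+01,  1.93817262e-02,
       -7.18196873e-06,  8.69409803e-06]), 'tool_pos': array([ 0.26923551, -0.53557028,  0.24740689]), 'ee_rot': array([-8.55195184e-04,  9.72994299e-01,  2.30827467e-01, -2.09020050e-04]), 'contact_force': array([-0.9578614 , -0.58952931,  0.27171999]), 'ft_torque': array([ 0.04653226, -0.05129222,  0.01243648]), 'grasp_force': 0.0, 'width': 0.9983976755965515}
top [[376.88252292   0.         321.35697649]
 [  0.         376.88252292 197.0691409 ]
 [  0.           0.           1.        ]] [ 2.12383811 -2.15253851  0.17128083] [-0.03787418  0.5158419   1.17541759]
side [[412.34786891   0.         324.86864833]
 [  0.         412.34786891 200.04872679]
 [  0.           0.           1.        ]] [ 0.87650433 -2.5509046   1.03871904] [0.39813727 0.32196319 1.25454225]
```

View pics/top0.png

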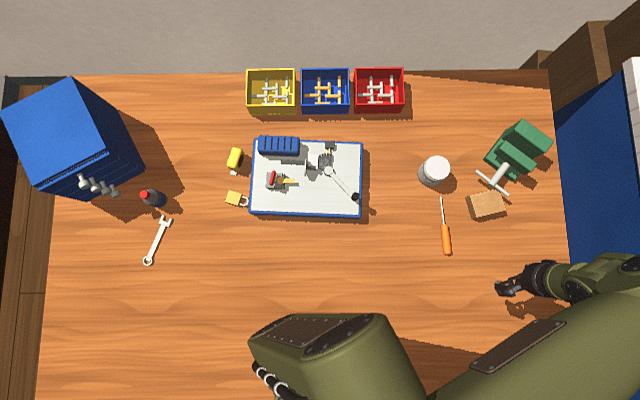

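View pics/side0.png

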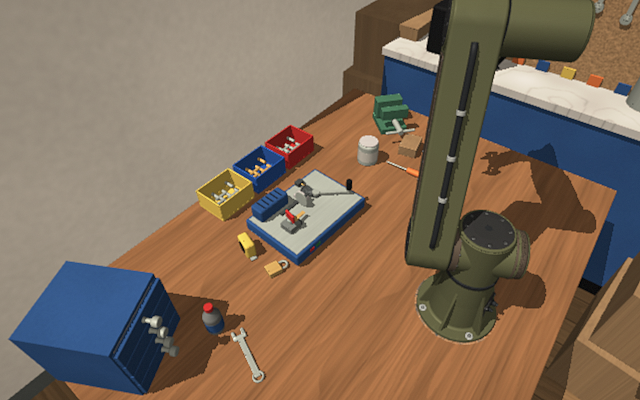

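The top view shows the machine at about (306,178), the red wing near (271,178), the black knob near (355,197), and the hinge near (328,171). In the side view the wing is near (292,215) and the knob near (349,184).

```bash
cat > h.py <<'E'
import numpy as np,cv2
def ray(c,uv):
    R=cv2.Rodrigues(c["rvec"])[0]; o=-R.T@c["tvec"].ravel()
    d=R.T@np.linalg.inv(c["K"])@np.array([*uv,1.]); return o,d
def onz(c,uv,z):
    o,d=ray(c,uv); return o+d*(z-o[2])/d[2]
def two(c1,u1,c2,u2):
    (o1,d1),(o2,d2)=ray(c1,u1),ray(c2,u2)
    s=np.linalg.lstsq(np.c_[d1,-d2],o2-o1,rcond=None)[0]
    a,b=o1+s[0]*d1,o2+s[1]*d2; return (a+b)/2,np.linalg.norm(a-b)
def cloud(c,m):
    v,u=np.nonzero(m&(c["z_map"]>0)); z=c["z_map"][v,u]; R=cv2.Rodrigues(c["rvec"])[0]
    p=np.linalg.inv(c["K"])@np.array([u*z,v*z,z]); return (R.T@(p-c["tvec"].reshape(3,1))).T
E
python3 - <<'E'
from h import *
for n,(x0,x1,y0,y1) in {"top":(225,375,130,225),"side":(230,370,165,265)}.items():
    c=dict(np.load(n+".npz")); im=c["color"].astype(int)
    roi=np.zeros(im.shape[:2],bool); roi[y0:y1,x0:x1]=1
    r,g,b=im[...,0],im[...,1],im[...,2]
    red=roi&(r>110)&(g<70)&(b<80); blk=roi&(im.max(2)<45)
    for nm,m,zlo in(("red",red,.09),("blk",blk,.085)):
        k,l,s,ce=cv2.connectedComponentsWithStats(m.astype(np.uint8))
        for i in range(1,k):
            if s[i,4]>8:
                p=cloud(c,l==i); print(n,nm,s[i],ce[i].round(1),np.median(p,0).round(3),p.min(0).round(3),p.max(0).round(3))
    if n=="top": crop=cv2.resize(c["color"][y0:y1,x0:x1,::-1],None,fx=5,fy=5,interpolation=cv2.INTER_CUBIC); cv2.imwrite("pics/topc.png",crop)
E
```

```text
top red [270 171   5  14  20] [272.3 177.1] [0.565 0.102 0.128] [0.544 0.097 0.124] [0.583 0.11  0.132]
top blk [239 155   4   8  15] [240.4 158.5] [0.646 0.219 0.046] [0.633 0.214 0.032] [0.659 0.222 0.053]
side red [285 209  10  15  61] [289.5 215.7] [0.567 0.111 0.122] [0.548 0.057 0.056] [0.63  0.118 0.131]
side blk [347 179   5  11  49] [348.9 184.2] [ 0.505 -0.139  0.114] [ 0.5   -0.154  0.089] [ 0.519 -0.127  0.124]
side blk [298 181   6   6  11] [300.3 183.5] [ 0.674 -0.065  0.072] [ 0.671 -0.096  0.052] [ 0.686 -0.056  0.077]
side blk [239 242   6  10  11] [241.5 246.5] [0.649 0.261 0.045] [0.637 0.255 0.032] [0.666 0.265 0.053]
```

View pics/topc.png

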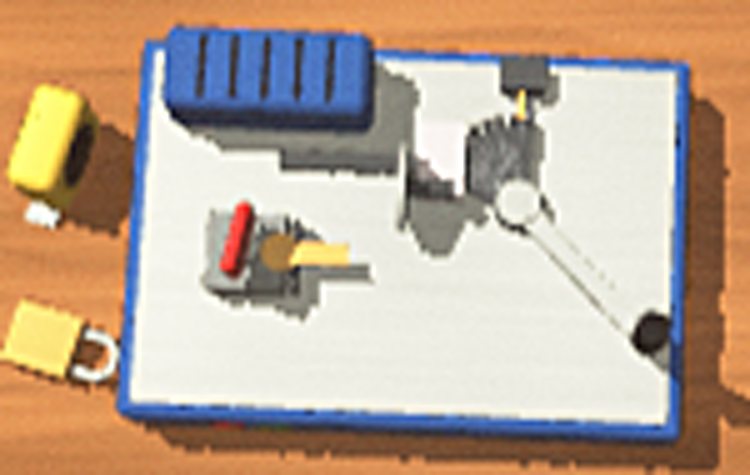

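The crop shows the wing at crop pixels (237,239), tilted slightly off the vertical image axis. The knob top is at (654,330), the hinge cap at (519,203), and the hood at (265,80) above the wing.

```bash
python3 - <<'E'
from h import *
t=dict(np.load("top.npz"));s=dict(np.load("side.npz"))
f=lambda x,y:(x/5+225-.4,y/5+130-.4)
print("wing",onz(t,f(237,239),.129),onz(t,f(244,205),.131),onz(t,f(230,270),.131))
print("two wing",two(t,(272.3,177.5),s,(289.5,214)))
print("knob",onz(t,f(654,330),.122),two(t,f(654,330),s,(348.9,180.5)))
for z in(.07,.08,.09):print("hinge",onz(t,f(519,203),z))
for q in((150,45),(688,65),(678,437),(120,412)):print("corner",onz(t,f(*q),.06))
print("hood",[onz(t,f(*q),.115).round(3) for q in((170,108),(362,120),(175,30),(372,36))])
E
```

```text
wing [0.56329086 0.10346809 0.129     ] [0.58379292 0.09913095 0.131     ] [0.54387998 0.10726881 0.131     ]
two wing (array([0.56674069, 0.10475455, 0.12367663]), np.float64(0.005845472827821692))
knob [ 0.50537863 -0.14731913  0.122     ] (array([ 0.50732688, -0.14598727,  0.12377295]), np.float64(0.005024119420233689))
hinge [ 0.59710184 -0.06836662  0.07      ]
hinge [ 0.59475334 -0.06815332  0.08      ]
hinge [ 0.59240484 -0.06794003  0.09      ]
corner [0.70825922 0.17026049 0.06      ]
corner [ 0.68995475 -0.18003379  0.06      ]
corner [ 0.44701494 -0.16629904  0.06      ]
corner [0.46761028 0.18564014 0.06      ]
hood [array([0.65 , 0.147, 0.115]), array([0.64 , 0.029, 0.115]), array([0.7  , 0.145, 0.115]), array([0.694, 0.022, 0.115])]
```

```bash
cat > go.py <<'E'
import sys,numpy as np
from scipy.spatial.transform import Rotation as Ro
from rig import robot
def inc(x,y,z,yaw,base=None):
    """row (turn,shift) to vertical tool pose; yaw (deg) of tool x"""
    s=robot.state(); q=s["ee_rot"]; R0=Ro.from_quat([q[1],q[2],q[3],q[0]])
    R1=Ro.from_euler("Z",yaw,degrees=True)*Ro.from_euler("X",180,degrees=True)
    r=(R0.inv()*R1).as_rotvec()/np.pi; t=R0.inv().apply(np.array([x,y,z])-s["tool_pos"])/.4
    return r.round(4).tolist(),t.round(4).tolist()
def show():
    s=robot.state(); q=s["ee_rot"]; X=Ro.from_quat([q[1],q[2],q[3],q[0]]).as_matrix()
    print("t",round(s["time"],2),"p",s["tool_pos"].round(4),"yaw",np.degrees(np.arctan2(X[1,0],X[0,0])).round(2),"tilt",X[:,2].round(3),
     "J",np.degrees(s["joints"]).round(1),"F",s["contact_force"].round(2),"M",s["ft_torque"].round(3),"w",round(s["width"],3),"g",round(float(s["grasp_force"]),1))
if __name__=="__main__":
    show()
    if len(sys.argv)>1: print(inc(*map(float,sys.argv[1:5])))
E
echo
```

Emit:
drive_tool(increments=[[[0, 0, 0.05], [0, 0, 0], -1], [[0, 0, 0.05], [0, 0, 0], -1]])

```text
time: 0.35
tool_pos: [0.2694, -0.5358, 0.2478]
ee_rot: [-0.0, 0.988, 0.155, -0.0]
contact_force: [0.4, 0.9, -0.3]
width: 0.999
grasp_force: 0.0
```

```bash
python3 go.py .55 .1035 .25 168.5;python3 go.py .55 .1035 .25 -11.5|tail -1; python3 - <<'E'
from rig import robot
print(robot.camera("wrist")["mount"].round(3))
E
```

```text
t 0.35 p [ 0.2694 -0.5358  0.2478] yaw 17.78 tilt [-0.     0.001 -1.   ] J [-63.3  18.   -2.7  69.3  -0.   98.9] F [ 0.41  0.89 -0.25] M [-0.012  0.014 -0.018] w 0.999 g 0.0
([-0.0002, -0.0004, -0.8373], [1.1561, -1.3078, -0.0044])
([-0.0003, 0.0001, 0.1627], [1.1561, -1.3078, -0.0044])
[[ 0.001 -0.949 -0.315  0.082]
 [ 1.     0.001  0.     0.001]
 [ 0.    -0.315  0.949 -0.126]
 [ 0.     0.     0.     1.   ]]
```

Emit:
drive_tool(increments=[[[0, 0, -0.45], [0.7, -0.8, 0], -1], [[0, 0, -0.45], [0.7, -0.8, 0], -1], [[0, 0, -0.45], [0.7, -0.8, 0], -1], [[0, 0, -0.45], [0.7, -0.8, 0], -1], [[0, 0, -0.45], [0.7, -0.8, 0], -1], [[0, 0, -0.45], [0.7, -0.8, 0], -1], [[0, 0, -0.45], [0.7, -0.8, 0], -1], [[0, 0, -0.45], [0.7, -0.8, 0], -1], [[0, 0, -0.45], [0.7, -0.8, 0], -1]])

```text
time: 1.52
tool_pos: [0.4391, -0.1455, 0.2483]
ee_rot: [-0.0, 0.651, 0.759, -0.0]
contact_force: [-0.9, 0.2, 0.4]
width: 0.996
grasp_force: 0.0
```

```bash
python3 go.py .55 .1035 .25 168.5
```

```text
t 1.52 p [ 0.4391 -0.1455  0.2483] yaw 98.82 tilt [-0. -0. -1.] J [-18.3   3.2 -20.7  66.1  -0.   62.8] F [-0.94  0.22  0.44] M [-0.028 -0.028 -0.003] w 0.996 g 0.0
([-0.0001, -0.0, -0.3871], [0.5726, 0.3695, -0.0045])
```

Emit:
drive_tool(increments=[[[0, 0, -0.387], [0.573, 0.37, -0.005], -1], [[0, 0, -0.387], [0.573, 0.37, -0.005], -1], [[0, 0, -0.387], [0.573, 0.37, -0.005], -1], [[0, 0, -0.387], [0.573, 0.37, -0.005], -1], [[0, 0, -0.387], [0.573, 0.37, -0.005], -1], [[0, 0, -0.387], [0.573, 0.37, -0.005], -1], [[0, 0, -0.387], [0.573, 0.37, -0.005], -1], [[0, 0, -0.387], [0.573, 0.37, -0.005], -1]])

```text
time: 2.52
tool_pos: [0.5508, 0.102, 0.2501]
ee_rot: [-0.0, 0.103, 0.995, -0.0]
contact_force: [-0.2, -0.8, 0.0]
width: 1.002
grasp_force: 0.0
```

```bash
cat >> h.py <<'E'
def wrist(robot):
    from scipy.spatial.transform import Rotation as Ro
    s=robot.state(); c=robot.camera("wrist"); q=s["ee_rot"]
    T=np.eye(4); T[:3,:3]=Ro.from_quat([q[1],q[2],q[3],q[0]]).as_matrix(); T[:3,3]=s["tool_pos"]
    W=np.linalg.inv(T@c["mount"]); c["rvec"]=cv2.Rodrigues(W[:3,:3])[0]; c["tvec"]=W[:3,3]; return c
E
python3 go.py; python3 - <<'E'
from h import *
from rig import robot
c=wrist(robot); cv2.imwrite("pics/w1.png",c["color"][:,:,::-1])
im=c["color"].astype(int); m=(im[...,0]>110)&(im[...,1]<70)&(im[...,2]<80)
k,l,s,ce=cv2.connectedComponentsWithStats(m.astype(np.uint8))
for i in range(1,k):
    if s[i,4]>200:
        p=cloud(c,l==i); print(s[i],ce[i]); t=p[(p[:,2]>p[:,2].max()-.006)]
        print(p[:,2].min(),p[:,2].max(),cv2.minAreaRect((t[:,:2]*1000).astype(np.float32)))
E
```

```text
t 2.52 p [0.5508 0.102  0.2501] yaw 168.18 tilt [-0. -0. -1.] J [10.5 13.6 -8.2 68.2 -0.  22.3] F [-0.16 -0.79  0.01] M [ 0.1    0.004 -0.005] w 1.002 g 0.0
[   0    0  166   46 2453] [62.64044028 16.9046066 ]
-0.0021387040544035806 0.0033066127069520494 ((366.4351806640625, -96.12689971923828), (162.0775604248047, 40.53828430175781), 78.29365539550781)
[148   0 120  26 495] [205.17979798  12.37171717]
-0.0024579046179384234 0.003622252599455709 ((381.3672180175781, 23.426433563232422), (121.05719757080078, 7.880766868591309), 89.71681213378906)
[  74    0  375   86 8203] [245.1013044   48.55467512]
-0.002677183540927363 0.003721106806119399 ((417.9125061035156, 67.51892852783203), (379.29791259765625, 64.46280670166016), 82.44039916992188)
[ 461    3  179   56 2150] [559.8372093   28.77906977]
-0.001883581245918829 0.0036279801904285608 ((471.2815246582031, 352.94879150390625), (174.7382354736328, 32.41188430786133), 87.9004898071289)
[562  43  62  20 258] [594.0503876   52.77131783]
-0.0013400092626872564 0.003053229624605311 ((497.333251953125, 395.5321350097656), (8.6208181381225
[... 2884 characters left out ...]
86913034967 ((879.9945068359375, 436.3585510253906), (30.1282958984375, 77.89368438720703), 0.9018700122833252)
[  0 338  66  27 450] [ 28.49555556 353.47111111]
-0.0015988378581677427 0.0025762792491666716 ((731.8063354492188, -337.3399963378906), (30.774839401245117, 106.50843048095703), 0.4033493101596832)
[  0 361  40  19 262] [ 18.89312977 371.05343511]
-0.001031952849890876 0.0028682219264517016 ((754.9259033203125, -371.61968994140625), (18.1077938079834, 70.06037139892578), 6.25247859954834)
[615 376  25  18 227] [628.86784141 383.74889868]
-0.0004185980571970456 0.0036975562478934465 ((952.0077514648438, 466.9127502441406), (40.85871887207031, 28.250389099121094), 28.18557357788086)
```

View pics/w1.png

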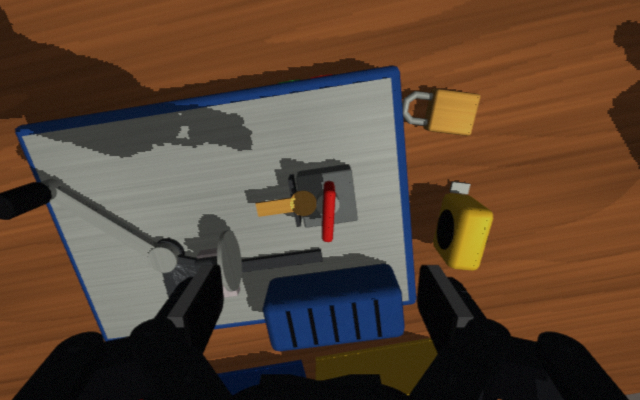

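The wrist view shows the wing at (329,216), the hood at (335,305) clear of it, and the fingers straddling it. The depth cloud puts the wing's top at (0.568, 0.105, 0.131), which matches its expected height and its 42 mm length.

```bash
python3 go.py .567 .105 .116 166.5
```

```text
t 2.58 p [0.5508 0.102  0.2501] yaw 168.15 tilt [-0. -0. -1.] J [10.5 13.6 -8.2 68.2 -0.  22.3] F [ 0.58 -0.34  0.84] M [-0.008  0.015 -0.014] w 0.999 g 0.0
([-0.0001, -0.0001, 0.0092], [-0.0383, 0.0157, 0.3353])
```

Emit:
drive_tool(increments=[[[0, 0, 0.009], [-0.038, 0.016, 0.1], -0.2], [[0, 0, 0.009], [-0.038, 0.016, 0.18], -0.2], [[0, 0, 0.009], [-0.038, 0.016, 0.26], -0.2], [[0, 0, 0.009], [-0.038, 0.016, 0.31], -0.2], [[0, 0, 0.009], [-0.038, 0.016, 0.335], -0.2], [[0, 0, 0.009], [-0.038, 0.016, 0.335], -0.2], [[0, 0, 0.009], [-0.038, 0.016, 0.335], 1], [[0, 0, 0.009], [-0.038, 0.016, 0.335], 1], [[0, 0, 0.009], [-0.038, 0.016, 0.335], 1], [[0, 0, 0.009], [-0.038, 0.016, 0.335], 1], [[0, 0, 0.009], [-0.038, 0.016, 0.335], 1], [[0, 0, 0.009], [-0.038, 0.016, 0.335], 1]])

```text
time: 4.08
tool_pos: [0.5674, 0.1053, 0.1174]
ee_rot: [0.001, 0.116, 0.993, -0.001]
contact_force: [-1.0, -3.8, 5.1]
width: 0.095
grasp_force: 59.6
```

```bash
python3 go.py
```

```text
t 4.08 p [0.5674 0.1053 0.1174] yaw 166.69 tilt [ 0.002 -0.001 -1.   ] J [ 10.6  20.3 -17.3  52.4  -0.1  23.9] F [-0.98 -3.77  5.08] M [-0.733  0.305 -0.058] w 0.095 g 59.6
```

Emit:
drive_tool(increments=[[[0, 0, 0.035], [0, 0, 0], 1], [[0, 0, 0.07], [0, 0, 0], 1], [[0, 0, 0.105], [0, 0, 0], 1], [[0, 0, 0.14], [0, 0, 0], 1], [[0, 0, 0.175], [0, 0, 0], 1], [[0, 0, 0.21], [0, 0, 0], 1], [[0, 0, 0.245], [0, 0, 0], 1], [[0, 0, 0.28], [0, 0, 0], 1], [[0, 0, 0.315], [0, 0, 0], 1], [[0, 0, 0.35], [0, 0, 0], 1], [[0, 0, 0.35], [0, 0, 0], 1]])

```text
time: 5.45
tool_pos: [0.5674, 0.1053, 0.1174]
ee_rot: [0.001, 0.618, 0.786, -0.0]
contact_force: [-0.5, -3.3, 5.4]
width: 0.095
grasp_force: 59.6
```

```bash
python3 go.py
```

```text
t 5.45 p [0.5674 0.1053 0.1174] yaw 103.64 tilt [ 0.002 -0.001 -1.   ] J [ 10.6  20.3 -17.3  52.4  -0.1  86.9] F [-0.49 -3.26  5.38] M [-0.746  0.223 -0.085] w 0.095 g 59.6
```

```bash
python3 - <<'E'
from h import *
from rig import robot
for i in range(4):
    c=wrist(robot); s=robot.state(); print(s["joint_efforts"][5].round(3),s["ft_torque"].round(3))
cv2.imwrite("pics/w2.png",c["color"][:,:,::-1])
E
```

```text
-0.015 [-0.783  0.238 -0.045]
-0.062 [-0.756  0.27  -0.08 ]
-0.071 [-0.759  0.246 -0.026]
-0.073 [-0.769  0.271 -0.094]
```

View pics/w2.png

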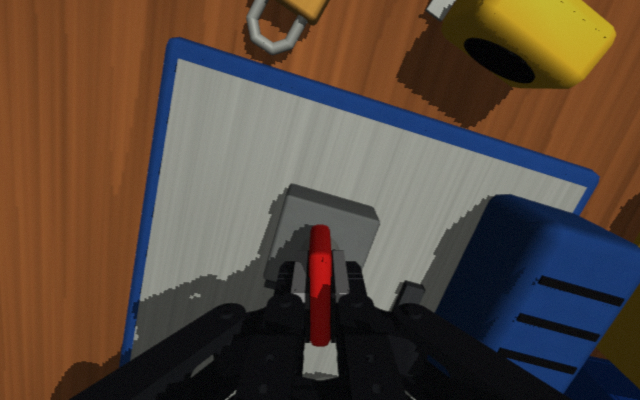

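The wing, at (320,285), is held squarely and has turned with the tool. I'll keep winding.

Emit:
drive_tool(increments=[[[0, 0, 0.035], [0, 0, 0], 1], [[0, 0, 0.07], [0, 0, 0], 1], [[0, 0, 0.105], [0, 0, 0], 1], [[0, 0, 0.14], [0, 0, 0], 1], [[0, 0, 0.175], [0, 0, 0], 1], [[0, 0, 0.21], [0, 0, 0], 1], [[0, 0, 0.245], [0, 0, 0], 1], [[0, 0, 0.275], [0, 0, 0], 1]])

```text
time: 6.65
tool_pos: [0.5674, 0.1053, 0.1174]
ee_rot: [0.001, 0.891, 0.454, 0.0]
contact_force: [-1.2, -3.6, 5.2]
width: 0.092
grasp_force: 59.6
```

```bash
python3 go.py
```

```text
t 6.65 p [0.5674 0.1053 0.1174] yaw 54.03 tilt [ 0.002 -0.002 -1.   ] J [ 1.060e+01  2.030e+01 -1.730e+01  5.240e+01 -1.000e-01  1.365e+02] F [-1.24 -3.64  5.21] M [-0.856  0.285  0.123] w 0.092 g 59.6
```

Emit:
drive_tool(increments=[[[0, 0, 0.015], [0, 0, 0], 1], [[0, 0, 0.03], [0, 0, 0], 1]])

```text
time: 6.9
tool_pos: [0.5674, 0.1052, 0.1174]
ee_rot: [0.001, 0.911, 0.413, 0.0]
contact_force: [-1.6, -3.4, 5.9]
width: 0.097
grasp_force: 59.6
```

```bash
python3 go.py
```

```text
t 6.9 p [0.5674 0.1052 0.1174] yaw 48.73 tilt [ 0.002 -0.002 -1.   ] J [ 1.060e+01  2.030e+01 -1.730e+01  5.240e+01 -1.000e-01  1.418e+02] F [-1.6  -3.42  5.9 ] M [-0.864  0.344  0.201] w 0.097 g 59.6
```

Emit:
drive_tool(increments=[[[0, 0, 0.015], [0, 0, 0], 1], [[0, 0, 0.03], [0, 0, 0], 1]])

```text
time: 7.15
tool_pos: [0.5674, 0.1053, 0.1174]
ee_rot: [0.001, 0.929, 0.369, 0.0]
contact_force: [-1.3, -4.2, 6.3]
width: 0.094
grasp_force: 59.6
```

```bash
python3 go.py
```

```text
t 7.15 p [0.5674 0.1053 0.1174] yaw 43.33 tilt [ 0.002 -0.002 -1.   ] J [ 1.060e+01  2.030e+01 -1.730e+01  5.240e+01 -1.000e-01  1.472e+02] F [-1.3  -4.24  6.34] M [-0.816  0.305  0.132] w 0.094 g 59.6
```

Emit:
drive_tool(increments=[[[0, 0, 0.012], [0, 0, 0], 1], [[0, 0, 0.025], [0, 0, 0], 1]])

```text
time: 7.4
tool_pos: [0.5675, 0.1053, 0.1174]
ee_rot: [0.001, 0.943, 0.333, 0.001]
contact_force: [-0.8, -4.1, 6.1]
width: 0.092
grasp_force: 59.6
```

```bash
python3 go.py
```

```text
t 7.4 p [0.5675 0.1053 0.1174] yaw 38.85 tilt [ 0.002 -0.002 -1.   ] J [ 1.060e+01  2.030e+01 -1.730e+01  5.240e+01 -1.000e-01  1.517e+02] F [-0.81 -4.1   6.06] M [-0.853  0.356  0.199] w 0.092 g 59.6
```

Emit:
drive_tool(increments=[[[0, 0, 0.012], [0, 0, 0], 1], [[0, 0, 0.025], [0, 0, 0], 1]])

```text
time: 7.65
tool_pos: [0.5674, 0.1053, 0.1174]
ee_rot: [0.001, 0.955, 0.296, 0.001]
contact_force: [0.5, -4.0, 6.3]
width: 0.098
grasp_force: 60.3
```

```bash
python3 go.py
```

```text
t 7.65 p [0.5674 0.1053 0.1174] yaw 34.4 tilt [ 0.002 -0.002 -1.   ] J [ 1.060e+01  2.030e+01 -1.730e+01  5.240e+01 -1.000e-01  1.562e+02] F [ 0.48 -4.03  6.33] M [-0.856  0.339  0.647] w 0.098 g 60.3
```

The torque has jumped to 0.65 N m, so this is the stop. I'll nudge it once more to confirm.

Emit:
drive_tool(increments=[[[0, 0, 0.006], [0, 0, 0], 1], [[0, 0, 0.006], [0, 0, 0], 1]])

```text
time: 7.9
tool_pos: [0.5674, 0.1052, 0.1174]
ee_rot: [0.001, 0.958, 0.287, 0.001]
contact_force: [-1.2, -3.5, 6.4]
width: 0.094
grasp_force: 60.4
```

```bash
python3 go.py
```

```text
t 7.9 p [0.5674 0.1052 0.1174] yaw 33.41 tilt [ 0.002 -0.002 -1.   ] J [ 1.060e+01  2.030e+01 -1.730e+01  5.240e+01 -1.000e-01  1.572e+02] F [-1.24 -3.46  6.37] M [-0.882  0.288  0.767] w 0.094 g 60.4
```

Emit:
drive_tool(increments=[[[0, 0, 0], [0, 0, 0], 0], [[0, 0, 0], [0, 0, 0], 0], [[0, 0, 0], [0, 0, 0], 0], [[0, 0, 0], [0, 0, -0.1], 0], [[0, 0, 0], [0, 0, -0.2], 0], [[0, 0, 0], [0, 0, -0.33], 0], [[0, 0, 0], [0, 0, -0.33], 0]])

```text
time: 8.78
tool_pos: [0.5694, 0.1066, 0.2528]
ee_rot: [0.0, 0.958, 0.287, 0.004]
contact_force: [-0.9, 0.2, -0.7]
width: 0.497
grasp_force: 0.0
```

```bash
python3 go.py .506 -.1465 .25 41.4; python3 - <<'E'
from h import *
from rig import robot
c=wrist(robot); im=c["color"].astype(int); m=(im[...,0]>110)&(im[...,1]<70)&(im[...,2]<80)
v,u=np.nonzero(m); P=cloud(c,m); t=P[(P[:,2]>.124)&(P[:,2]<.14)&(np.hypot(P[:,0]-.567,P[:,1]-.105)<.04)]
r=cv2.minAreaRect((t[:,:2]*1000).astype(np.float32)); print(len(t),r)
E
```

```text
t 8.78 p [0.5694 0.1066 0.2528] yaw 33.35 tilt [ 0.008  0.002 -1.   ] J [ 10.6  15.2  -5.7  68.6   0.  157.2] F [-0.86  0.24 -0.68] M [-0.016  0.024  0.027] w 0.497 g 0.0
([0.0011, -0.0023, -0.0447], [-0.4804, 0.4414, 0.0048])
516 ((568.4215698242188, 105.30497741699219), (43.15427017211914, 7.732274055480957), 38.89386749267578)
```

```bash
python3 - <<'E'
from h import *
from rig import robot
c=wrist(robot); im=c["color"].astype(int); m=((im[...,0]>90)&(im[...,1]<70)&(im[...,2]<80)).astype(np.uint8)
k,l,s,ce=cv2.connectedComponentsWithStats(m)
for i in range(1,k):
    p=onz(c,ce[i],.12)
    if s[i,4]>150 and np.hypot(p[0]-.567,p[1]-.105)<.03:
        print(s[i],p)
        P=cloud(c,l==i); print(np.percentile(P[:,2],[5,50,95]))
        for lo in(.124,.127,.129):
            t=P[(P[:,2]>lo)&(P[:,2]<.14)]; a=cv2.fitLine((t[:,:2]*1000).astype(np.float32),cv2.DIST_HUBER,0,.01,.01).ravel(); print(lo,len(t),np.degrees(np.arctan2(a[1],a[0])),a[2:])
        x0,y0,w,h=s[i,:4]; cv2.imwrite("pics/w3.png",cv2.resize(c["color"][max(0,y0-50):y0+h+50,max(0,x0-60):x0+w+60,::-1],None,fx=4,fy=4))
E
```

```text
[312 165  16  61 630] [0.56872433 0.1056576  0.12      ]
[0.11615514 0.12910332 0.130454  ]
0.124 580 39.220184 [569.6247  106.00294]
0.127 563 38.82737 [569.3715  105.78376]
0.129 343 38.53345 [569.0507  105.67616]
```

View pics/w3.png

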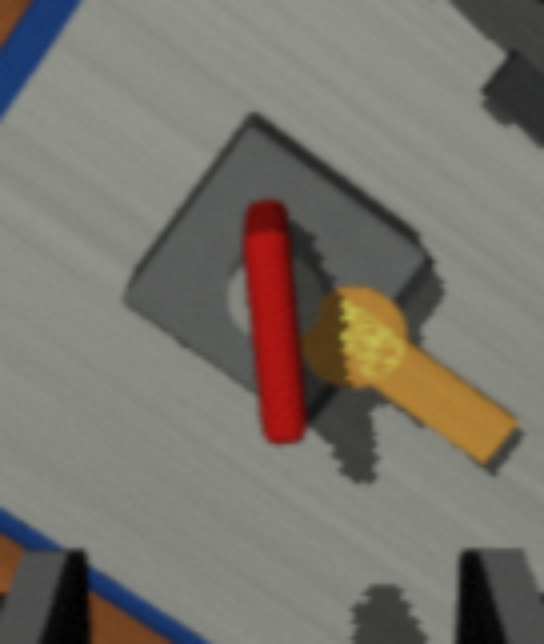

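The wing sits at 38.5°, while the tool ended at 33.4°. The torque slope of about 0.12 N m per degree puts the stop at the same 38.5°, so the wing is tight. Next is the knob.

Emit:
drive_tool(increments=[[[0, 0, -0.045], [-0.48, 0.441, 0.005], -0.3], [[0, 0, -0.045], [-0.48, 0.441, 0.005], -0.3], [[0, 0, -0.045], [-0.48, 0.441, 0.005], -0.3], [[0, 0, -0.045], [-0.48, 0.441, 0.005], -0.3], [[0, 0, -0.045], [-0.48, 0.441, 0.005], -0.3], [[0, 0, -0.045], [-0.48, 0.441, 0.005], -0.3], [[0, 0, -0.045], [-0.48, 0.441, 0.005], -0.3]])

```text
time: 9.75
tool_pos: [0.5035, -0.1456, 0.2456]
ee_rot: [-0.001, 0.935, 0.355, -0.0]
contact_force: [0.2, -0.2, -0.2]
width: 0.647
grasp_force: 0.0
```

```bash
python3 - <<'E'
from h import *
from rig import robot
import go; go.show()
c=wrist(robot); np.savez("w4.npz",**c); cv2.imwrite("pics/w4.png",c["color"][:,:,::-1])
im=c["color"]; m=((im.max(2)<70)).astype(np.uint8)
k,l,s,ce=cv2.connectedComponentsWithStats(m)
for i in range(1,k):
    if s[i,4]>100:
        P=cloud(c,l==i)
        if len(P): t=P[(P[:,2]>.118)&(P[:,2]<.13)]; print(s[i],ce[i].round(),np.median(P,0).round(3),len(t), cv2.minEnclosingCircle((t[:,:2]*1000).astype(np.float32)) if len(t)>9 else "")
E
```

```text
t 9.75 p [ 0.5035 -0.1456  0.2456] yaw 41.53 tilt [-0.001  0.001 -1.   ] J [-16.1   9.9 -13.4  66.7   0.  122.3] F [ 0.23 -0.22 -0.19] M [ 0.014 -0.004 -0.018] w 0.647 g 0.0
[ 44   0 136 122 157] [106.  55.] [0.463 0.065 0.057] 0 
[247   0  41  24 608] [264.  10.] [ 0.579 -0.019  0.061] 0 
[286   0  30  19 230] [303.   6.] [ 0.601 -0.042  0.061] 0 
[333   0  37  52 375] [350.  17.] [ 0.621 -0.075  0.073] 0 
[ 584    0   56   72 1981] [621.  23.] [ 0.803 -0.272  0.001] 0 
[ 293   39  207  196 4883] [381. 158.] [ 0.537 -0.195  0.001] 603 ((509.35174560546875, -146.84271240234375), 10.84013557434082)
[ 501  234   66   88 2373] [527. 284.] [ 0.561 -0.388  0.031] 0 
[    0   255   637   145 44854] [296. 352.] [ 0.5   -0.138  0.288] 0
```

View pics/w4.png

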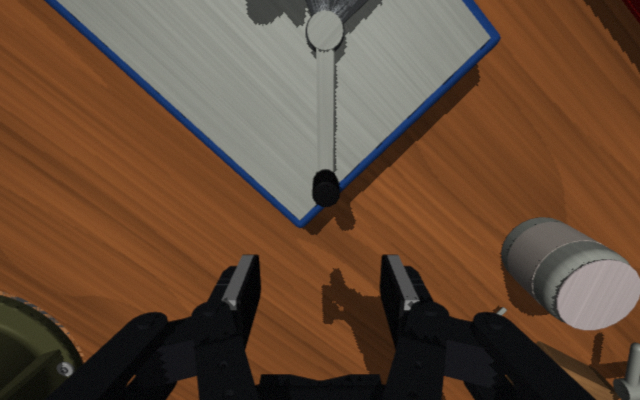

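The knob is at (326,187), with its top at (0.509, -0.147) and an 11 mm radius as given. The hinge cap is at (324,30), and the lever lies along the tool's x axis.

```bash
python3 - <<'E'
from h import *
c=dict(np.load("w4.npz")); m=np.zeros((400,640),bool); m[20:42,314:336]=1
P=cloud(c,m); print(np.median(P,0)); z=np.median(P[:,2]); h=onz(c,(324.5,30.5),z); print("hinge",h)
k=np.array([.5094,-.1468]); d=k-h[:2]; print(np.hypot(*d),np.degrees(np.arctan2(d[1],d[0])))
E
python3 go.py .508 -.1465 .107 41.5
```

```text
[ 0.59835908 -0.06720363  0.07779136]
hinge [ 0.59835312 -0.06724397  0.07779136]
0.11933909507610331 -138.19185438935568
t 9.8 p [ 0.5037 -0.1455  0.2458] yaw 41.56 tilt [-0.001  0.001 -1.   ] J [-16.1   9.9 -13.4  66.8   0.  122.3] F [0.46 0.47 0.16] M [-0.015  0.048  0.004] w 0.651 g 0.0
([-0.0003, 0.0001, 0.0003], [0.0065, 0.0095, 0.347])
```

Emit:
drive_tool(increments=[[[0, 0, 0], [0.0075, 0.0115, 0.1], -0.3], [[0, 0, 0], [0.0075, 0.0115, 0.18], -0.3], [[0, 0, 0], [0.0075, 0.0115, 0.26], -0.3], [[0, 0, 0], [0.0075, 0.0115, 0.32], -0.3], [[0, 0, 0], [0.0075, 0.0115, 0.347], -0.3], [[0, 0, 0], [0.0075, 0.0115, 0.347], -0.3], [[0, 0, 0], [0.0075, 0.0115, 0.347], 1], [[0, 0, 0], [0.0075, 0.0115, 0.347], 1], [[0, 0, 0], [0.0075, 0.0115, 0.347], 1], [[0, 0, 0], [0.0075, 0.0115, 0.347], 1], [[0, 0, 0], [0.0075, 0.0115, 0.347], 1]])

```text
time: 11.18
tool_pos: [0.5084, -0.1471, 0.1088]
ee_rot: [-0.001, 0.935, 0.354, 0.001]
contact_force: [-3.7, 5.5, 7.7]
width: 0.239
grasp_force: 58.3
```

```bash
cat > arc.py <<'E'
import numpy as np,go
from rig import robot
go.show(); H=np.array([.598,-.0672]); s=robot.state(); d=s["tool_pos"][:2]-H
a=np.arctan2(d[1],d[0]); F=s["contact_force"]; t=np.array([np.sin(a),-np.cos(a)]); r=np.array([np.cos(a),np.sin(a)])
print("angle",np.degrees(a).round(2),"r",np.hypot(*d).round(4),"F tang",(F[:2]@t).round(2),"rad",(F[:2]@r).round(2))
E
python3 arc.py
```

```text
t 11.18 p [ 0.5084 -0.1471  0.1088] yaw 41.47 tilt [ 0.     0.003 -1.   ] J [-16.2  16.2 -24.4  49.5   0.2 122.3] F [-3.71  5.55  7.66] M [ 1.086  0.881 -0.068] w 0.239 g 58.3
angle -138.26 r 0.12 F tang 6.61 rad -0.93
```

Gripped squarely, with the TCP radius at 0.120. I'll swing the lever along the arc slowly, two clicks first.

Emit:
drive_tool(increments=[[[0, 0, 0.0064], [0.0001, -0.006, 0], 1], [[0, 0, 0.0127], [0.0002, -0.012, 0], 1], [[0, 0, 0.0191], [0.0005, -0.018, 0], 1], [[0, 0, 0.0255], [0.001, -0.024, 0], 1], [[0, 0, 0.0318], [0.0015, -0.03, 0], 1], [[0, 0, 0.0382], [0.0022, -0.036, 0], 1], [[0, 0, 0.0446], [0.0029, -0.042, 0], 1], [[0, 0, 0.0509], [0.0038, -0.048, 0], 1], [[0, 0, 0.0573], [0.0048, -0.0537, 0], 1], [[0, 0, 0.0637], [0.006, -0.0596, 0], 1], [[0, 0, 0.07], [0.0072, -0.0655, 0], 1], [[0, 0, 0.0764], [0.0086, -0.0713, 0], 1], [[0, 0, 0.0828], [0.0101, -0.0771, 0], 1], [[0, 0, 0.0891], [0.0117, -0.0829, 0], 1], [[0, 0, 0.0955], [0.0134, -0.0887, 0], 1], [[0, 0, 0.102], [0.0152, -0.0944, 0], 1], [[0, 0, 0.102], [0.0152, -0.0944, 0], 1]])

```text
time: 13.3
tool_pos: [0.4897, -0.1181, 0.1088]
ee_rot: [0.002, 0.98, 0.199, 0.001]
contact_force: [0.5, -7.4, 4.9]
width: 0.237
grasp_force: 59.8
```

```bash
python3 arc.py
```

```text
t 13.3 p [ 0.4897 -0.1181  0.1088] yaw 22.91 tilt [ 0.003 -0.004 -1.   ] J [-13.4  13.5 -28.   48.3  -0.2 143.7] F [ 0.46 -7.38  4.92] M [-1.14  -0.253 -0.317] w 0.237 g 59.8
angle -154.83 r 0.1196 F tang -6.87 rad 2.72
```

Emit:
drive_tool(increments=[[[0, 0, 0.0064], [0.0001, -0.006, 0], 1], [[0, 0, 0.0127], [0.0002, -0.012, 0], 1], [[0, 0, 0.0191], [0.0005, -0.018, 0], 1], [[0, 0, 0.0255], [0.001, -0.024, 0], 1], [[0, 0, 0.0318], [0.0015, -0.03, 0], 1], [[0, 0, 0.0382], [0.0022, -0.036, 0], 1], [[0, 0, 0.0446], [0.0029, -0.042, 0], 1], [[0, 0, 0.0509], [0.0038, -0.048, 0], 1], [[0, 0, 0.0573], [0.0048, -0.0537, 0], 1], [[0, 0, 0.0637], [0.006, -0.0596, 0], 1], [[0, 0, 0.07], [0.0072, -0.0655, 0], 1], [[0, 0, 0.0764], [0.0086, -0.0713, 0], 1], [[0, 0, 0.0828], [0.0101, -0.0771, 0], 1], [[0, 0, 0.0891], [0.0117, -0.0829, 0], 1], [[0, 0, 0.0955], [0.0134, -0.0887, 0], 1], [[0, 0, 0.0955], [0.0134, -0.0887, 0], 1]])

```text
time: 15.3
tool_pos: [0.4794, -0.0838, 0.1087]
ee_rot: [0.003, 0.999, 0.05, 0.0]
contact_force: [-4.1, -9.0, 9.9]
width: 0.237
grasp_force: 60.3
```

```bash
python3 arc.py
```

```text
t 15.3 p [ 0.4794 -0.0838  0.1087] yaw 5.7 tilt [ 0.001 -0.006 -1.   ] J [ -9.7  11.9 -30.1  47.9  -0.3 164.6] F [-4.07 -9.05  9.95] M [-1.535  0.622 -0.32 ] w 0.237 g 60.3
angle -172.03 r 0.1198 F tang -8.4 rad 5.28
```

Emit:
drive_tool(increments=[[[0, 0, 0.005], [0, -0.0045, 0], 1], [[0, 0, 0.01], [0.0001, -0.009, 0], 1], [[0, 0, 0.01], [0.0001, -0.009, 0], 1]])

```text
time: 15.68
tool_pos: [0.4788, -0.0796, 0.1087]
ee_rot: [0.002, 0.999, 0.034, 0.0]
contact_force: [-5.1, -6.1, 10.2]
width: 0.238
grasp_force: 60.4
```

```bash
python3 arc.py
```

```text
t 15.68 p [ 0.4788 -0.0796  0.1087] yaw 3.9 tilt [ 0.    -0.004 -1.   ] J [ -9.3  11.8 -30.2  47.9  -0.2 166.8] F [-5.06 -6.13 10.25] M [-1.211  0.735 -0.482] w 0.238 g 60.4
angle -174.04 r 0.1198 F tang -5.58 rad 5.67
```

Emit:
drive_tool(increments=[[[0, 0, 0.004], [0, -0.0035, 0], 1], [[0, 0, 0.007], [0, -0.0065, 0], 1], [[0, 0, 0.007], [0, -0.0065, 0], 1], [[0, 0, 0.007], [0, -0.0065, 0], 1]])

```text
time: 16.18
tool_pos: [0.4787, -0.0776, 0.1087]
ee_rot: [0.003, 1.0, 0.023, 0.0]
contact_force: [-5.0, -8.6, 11.2]
width: 0.235
grasp_force: 60.4
```

```bash
python3 arc.py
```

```text
t 16.18 p [ 0.4787 -0.0776  0.1087] yaw 2.65 tilt [ 0.    -0.005 -1.   ] J [ -9.   11.7 -30.3  47.9  -0.3 168.3] F [-5.03 -8.57 11.22] M [-1.5    0.803 -0.261] w 0.235 g 60.4
angle -175.04 r 0.1198 F tang -8.11 rad 5.75
```

The lever is seated in notch 4: θ is 0.642, and the push has risen from 5.6 to 8.1 N at the notch wall. Handing in while holding.

```bash
python3 -c "
from rig import robot
print(robot.hand_in())"
```

```text
the job is handed in; nothing more can be done
None
```

I wound the wing key tight against its stop and swung the feed lever to its fourth notch (0.642 rad measured), then handed in at about 16 s with the fingers still holding the knob; no verdict came back.

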